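# Populate a DIN rail

### The job

Populate the rail on the mounting plate: seat the power supply close up beside the end bracket, the relay socket close up beside the terminal block, and the two-pole breaker between those two, each square and fully down over the rail, and plug the relay fully into its socket. Leave the cutters, the test probe and the screw dish where they lie.

Things in the scene. Friction and masses are not known exactly. Their poses are not given: they have to be found in the camera images.
- rail: zinc-plated mounting plate 130 x 270 x 3 mm, fixed on the bench, with a hat-shaped steel rail (35 mm wide, 220 mm long, top 18 mm above the bench) along its middle. Origin: centre of the plate's underside. x across, y along the rail. A device seated on the rail has its origin on the rail's centre line, 9 mm above this one. To its left an open instrument case is fixed, lid up to about 240 mm.
- end_bracket: narrow plain mid-grey end bracket with one screw on top, fixed on the rail near one end (either end): 10 mm along the rail, 50 mm across, top 45 mm above the bench. Origin: its middle, on the rail's centre line, at bench height; axes as the rail's.
- terminal_block: three slim light-grey screw terminals side by side, fixed on the rail near its other end: together 20 mm along the rail, 58 mm across, top 56 mm above the bench. Origin: their middle, on the centre line, at bench height; axes as the rail's. Free rail between it and the end bracket: 148 mm, 24 mm more than the three devices take up.
- power_supply: loose, widest device: mid-grey stepped housing, vent slots on top, 220 g, on its feet. Base 90 mm (x) by 54 mm (y, along the rail); above 40 mm only a nose 45 (x) by 54 mm, up to 66 mm: grip it across x. Origin: centre of underside. Groove along y in the underside, 38 mm wide (46 at the mouth), 9 mm deep, drops over the rail; either way round.
- breaker: loose two-pole breaker: off-white stepped housing, two joined black toggles, 200 g, on its feet. Base 90 mm (x) by 36 mm (y, along the rail); above 40 mm only a nose 45 (x) by 36 mm, up to 66 mm: grip it across x; toggles up to 78 mm. Origin: centre of underside. Same groove along y as the power supply; either way round.
- relay_socket: loose black low stepped housing, 90 g, on its feet. Base 90 mm (x) by 34 mm (y, along the rail); above 26 mm only a nose 45 (x) by 34 mm, up to 46 mm: grip it across x. Origin: centre of underside. Same groove; either way round. Central well in the nose for the relay: 31.4 (x) by 24 mm (y), floor 36 mm above the origin, flared 3 mm a side at the rim.
- relay: loose plug-in relay, clear box cover on a black base, standing upright: 22 mm (x) by 29 mm (y) by 41 mm high, 35 g. Origin: centre of underside. In the socket it stands on the floor of the well, its long side y along the socket's x, either way round; it drops in without force.
- cutters: bystander: side cutters with black and blue handles lying flat, 115 x 64 x 11 mm, origin under the centre, x towards the jaws
- probe: bystander: slim red test probe lying flat, 15 x 113 x 15 mm, origin under the centre, long axis y
- dish: bystander: round steel dish with screws in it, 96 mm across, 20 mm high, origin under the centre
Mind the look-alikes: they are no part of the job. What is shaped like the relay_socket but pink or turquoise is not meant.

How it is judged:
By the outcome, as a careful person would: the job done as asked, in the order asked, and still so for the second after the job is handed in, with the robot touching nothing.
It also fails if it takes over 122 s, if anything falls off the work surface, if the arm or the gripper's body presses on something with over 40 N, if the wrist force passes 120 N, or if a joint passes its speed limit or range.

### The arm

A 7-joint arm with a two-finger parallel gripper is mounted at the origin on a cart in front of the work surface, level with it; the furniture and walls round the work are solid. World frame = base frame: x ahead of the robot, y to its left, z up, the work surface at z = 0. Lengths are in m, angles in rad, forces in N, time in s.
With the tool pointing down it reaches from about 0.425 to 0.95 m from the base axis. Payload 4.7 kg.
Tool frame: the origin (TCP) lies midway between the tips of the shut fingers; the grasp point (between the pads) lies 19 mm behind it; z points along the fingers, y is the line along which they close (so a half turn about z gives the same grasp; the last joint's range is limited). The gripper opens to 87 mm and grips with 3 to 60 N. Pads are 19 mm wide; open, the fingers measure 117 mm over their backs; the gripper's body (75 mm by 190 mm) begins 51 mm behind the grasp point.
Start: joints at [-1.332, 0.469, -0.049, 1.532, 0.024, 1.141, -0.082], TCP at [0.179, 0.651, 0.194] pointing down, gripper open.
Joint ranges: [-2.59, 2.59], [-0.33, 1.99], [-1.39, 1.29], [0.1, 2.45], [-1.04, 4.18], [0.21, 1.99], [-2.66, 2.66]. Speed limits (rad/s): [2.57, 2.57, 3.14, 3.14, 3.14, 3.14, 3.14].

### API

Orientations are given as a unit quaternion [w, x, y, z].
In Python, from bench import ctrl, solver, optics, hand_in gives the robot as it stands. Calls block until the motion is done:
- ctrl.move_pose(position, orientation): joint-space move of the TCP to a pose.
- ctrl.line_to(position, rate=0.15, rotation=None, f_stop=None): straight line of the TCP; rotation=None keeps the orientation; rate is the mean speed in m/s. With f_stop (N) it stops when the force on the tool has changed by that much, and returns True; else False.
- ctrl.goto_joints(angles): joint-space move.
- ctrl.command_gripper(opening, grip_force=None): finger opening in m; grip_force is the grip in N (None keeps the last); returns when the fingers have stopped.
- ctrl.pause(seconds).
- solver.solve_ik(position, orientation): joint angles nearest the present ones, or None.
- optics.get_image(name): name is "scene" or "side" or "wrist"; returns the picture (384x512x3 uint8, red, green, blue); there is no depth.
- optics.get_calibration(name): a dict with "K" (3x3 intrinsics, pixels), "rvec" (rotation vector, rad) and "tvec" (3), from world to camera coordinates, as OpenCV has them. Camera axes: x right, y down, z forward; pixel columns grow to the right and rows downward; lengths in m; the calibration is good to about 2 mm. A picture is of the moment at which its call begins: read the wrist's pose just before it. get_calibration takes no time and is no camera call; for the wrist camera it gives the pose at the moment of the call.
A pose or a line that the arm cannot do raises ctrl.PlanningError and nothing moves.
- hand_in(): hands the job in; it is judged then, once.
Readings, each from a call of its own:
- ctrl.current_time(): time.
- ctrl.current_joint_pos(): joint angles.
- ctrl.current_joint_vel(): joint speeds.
- ctrl.current_effort(): joint torques, N m.
- ctrl.current_ee_pos(): TCP position.
- ctrl.current_ee_rot(): TCP orientation.
- ctrl.current_contact_force(): force on the tool from outside, world axes, zero at the start.
- ctrl.current_ft_torque(): the same for the moment, N m.
- ctrl.current_grip_width(): finger opening in m.
- ctrl.current_grip_force(): force on a finger pad.
Only numpy, scipy, OpenCV 4.12 (cv2) and the standard library are available. Lean on these libraries where they do the work, as an engineer would, in place of code of your own. Each camera call takes 0.05 s, during which the arm holds its last target. There are 200 camera calls.

## Working session

There is one attempt and no reset: what is moved stays moved. The work goes in short steps, each a Python script; the robot and the scene stay as the last script left them, time stands still between calls to the robot, and variables do not carry over. Pictures are saved under pics/ and viewed, at most 14 in all, crops included, and the job is handed in when it is done.

```bash
ls; mkdir -p pics; python3 - <<'E'
from bench import ctrl,solver,optics
import cv2,numpy as np
for n in("scene","side"):
    im=optics.get_image(n); cv2.imwrite(f"pics/{n}0.png",cv2.resize(im[:,:,::-1],(800,600),interpolation=cv2.INTER_CUBIC)); np.save(f"pics/{n}0.npy",im)
    c=optics.get_calibration(n); R=cv2.Rodrigues(c["rvec"])[0]; print(n,c["K"].tolist(),(-R.T@np.array(c["tvec"]).ravel()).round(3),R[2].round(3))
print(ctrl.current_time(),ctrl.current_ee_pos(),ctrl.current_ee_rot())
E
```

```text
pics
scene [[388.6628487774468, 0.0, 249.0816045889749], [0.0, 388.6628487774468, 187.4719912485308], [0.0, 0.0, 1.0]] [-0.222  0.76   0.569] [ 0.593 -0.678 -0.434]
side [[419.353592209239, 0.0, 255.5486596398167], [0.0, 419.353592209239, 195.5140035445189], [0.0, 0.0, 1.0]] [-0.154 -1.09   0.746] [ 0.445  0.744 -0.499]
0.1 [0.17846504 0.65038363 0.19332389] [-9.41797292e-05  1.33499971e-01  9.91048445e-01 -8.53114578e-04]
```

View pics/scene0.png

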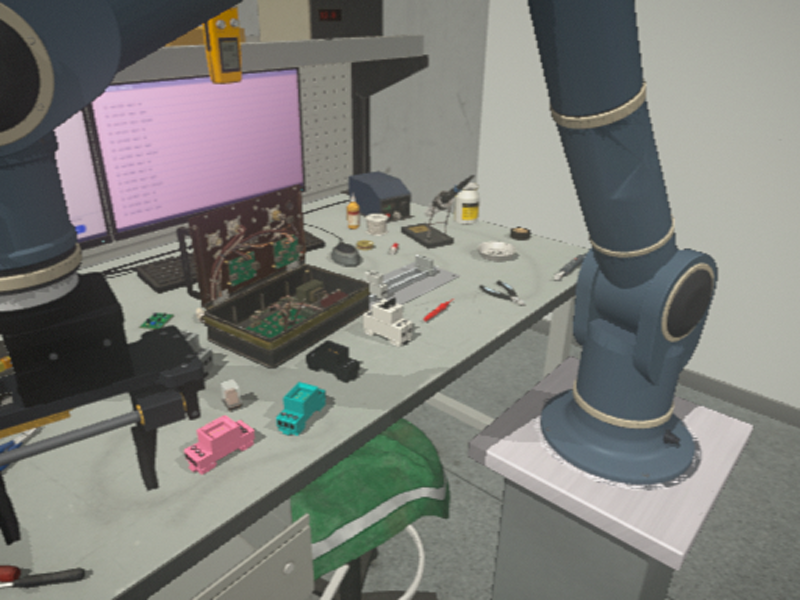

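View pics/side0.png

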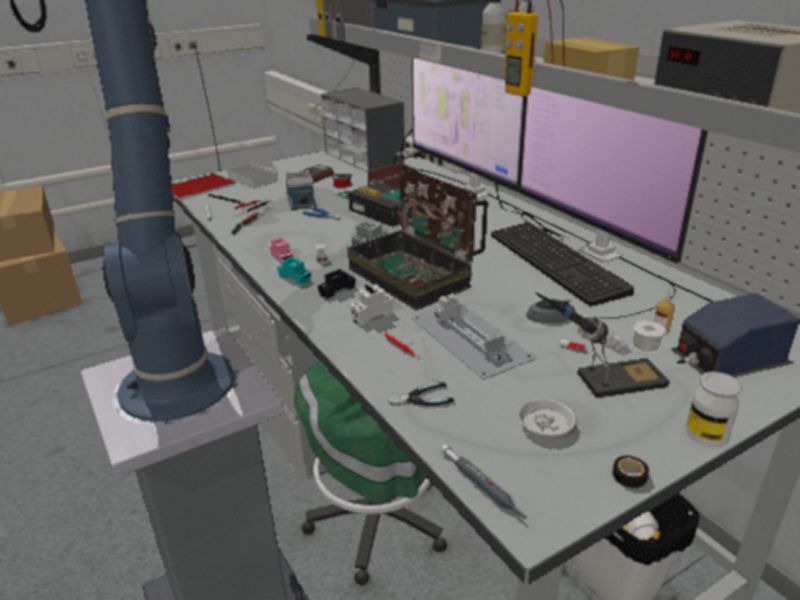

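The scene picture shows the black socket at (333,360), the breaker at (388,322), the relay at (231,393), the pink decoy at (220,442) and the turquoise decoy at (300,407). The rail is at (415,280). The side picture shows the grey power supply at (367,233), the relay at (321,252), the socket at (337,283), the breaker at (372,304) and the rail at (472,330).

```bash
cat > h.py <<'E'
from bench import ctrl,solver,optics,hand_in
import cv2,numpy as np
def cam(n):
    c=optics.get_calibration(n); return np.array(c["K"]),np.array(c["rvec"],float).ravel(),np.array(c["tvec"],float).ravel()
def ray(C,uv,z):
    K,r,t=C; R=cv2.Rodrigues(r)[0]; o=-R.T@t; d=R.T@np.linalg.solve(K,[uv[0],uv[1],1.]); return o+d*(z-o[2])/d[2]
def proj(C,P): return cv2.projectPoints(np.array(P,float).reshape(-1,3),C[1],C[2],C[0],None)[0].reshape(-1,2)
def q(yaw): # tool down, finger closing axis y at world angle yaw
    # R=[x,y,z]: y=(c,s,0), z=(0,0,-1), x=y x z
    y=np.array([np.cos(yaw),np.sin(yaw),0]); z=np.array([0,0,-1.]); x=np.cross(y,z)
    from scipy.spatial.transform import Rotation as Ro
    a=Ro.from_matrix(np.stack([x,y,z],1)).as_quat(); return [a[3],a[0],a[1],a[2]]
def save(n,name,crop=None):
    C=cam(n); im=optics.get_image(n); np.savez(f"pics/{name}.npz",im=im,K=C[0],r=C[1],t=C[2])
    return C,im
def load(name):
    d=np.load(f"pics/{name}.npz"); return (d["K"],d["r"],d["t"]),d["im"]
E
python3 - <<'E'
from h import *
C=cam("side")
for n,u,v,z in[("ps",367,233,.06),("relay",321,250,.03),("socket",337,283,.03),("brk",372,304,.05),("plate",472,335,.003),("pink",280,248,.03),("turq",294,270,.03),("probe",402,345,.01),("cut",422,397,.01),("dish",547,420,.01),("casefront",400,275,.03),("caseL",350,255,.05),("lidtop",405,168,.24),("lidR",475,200,.24),("caseR",468,270,.05),
 ("plateN",483,375,.003),("plateW",532,352,.003),("plateF",415,313,.003)]:
    p=ray(C,(u*.64,v*.64),z); print(n,p.round(3),np.hypot(*p[:2]).round(3))
W=cam("wrist"); R=cv2.Rodrigues(W[1])[0]; print(W[0].tolist(),(-R.T@W[2]).round(3),R.round(2).tolist())
E
```

```text
ps [0.586 0.302 0.06 ] 0.659
relay [0.467 0.336 0.03 ] 0.575
socket [0.419 0.149 0.03 ] 0.444
brk [ 0.421 -0.014  0.05 ] 0.421
plate [ 0.569 -0.174  0.003] 0.595
pink [0.384 0.408 0.03 ] 0.56
turq [0.362 0.269 0.03 ] 0.451
probe [ 0.422 -0.133  0.01 ] 0.442
cut [ 0.362 -0.298  0.01 ] 0.469
dish [ 0.505 -0.469  0.01 ] 0.689
casefront [0.562 0.1   0.03 ] 0.571
caseL [0.497 0.228 0.05 ] 0.546
lidtop [0.66  0.227 0.24 ] 0.698
lidR [ 0.667 -0.043  0.24 ] 0.668
caseR [ 0.686 -0.001  0.05 ] 0.686
plateN [ 0.501 -0.298  0.003] 0.583
plateW [ 0.63  -0.291  0.003] 0.694
plateF [ 0.519 -0.031  0.003] 0.52
[[287.91741536734605, 0.0, 257.23602325200955], [0.0, 287.91741536734605, 191.77014777712137], [0.0, 0.0, 1.0]] [0.1   0.671 0.383] [[0.26, 0.96, -0.0], [0.92, -0.25, 0.29], [0.28, -0.08, -0.96]]
```

```bash
python3 - <<'E'
from h import *
ims=[]
for i,(p,y) in enumerate([((.50,.30,.26),1.57),((.46,.08,.26),1.57),((.56,-.17,.26),1.57)]):
    try:
        ctrl.move_pose(p,q(y)); print(ctrl.current_time(),ctrl.current_ee_pos(),ctrl.current_joint_pos()); C,im=save("wrist",f"w{i}"); 
        cv2.imwrite(f"pics/w{i}.png",cv2.resize(im[:,:,::-1],(800,600),interpolation=cv2.INTER_CUBIC))
    except Exception as e: print(i,e)
E
```

```text
1.85 [0.49918884 0.30140442 0.2597827 ] [-0.6786354   0.26629767  0.07953555  1.67774961 -0.02318077  1.19870483
  0.97880146]
2.7917 [0.46050899 0.08192078 0.26024108] [-0.44185709  0.06175375  0.18635192  1.92395475 -0.01322177  1.15587929
  1.32193517]
3.8917 [ 0.56045107 -0.16759827  0.2595975 ] [-0.12570147  0.2805947   0.43748727  1.6894322  -0.127397    1.20055904
  1.91618966]
```

View pics/w0.png

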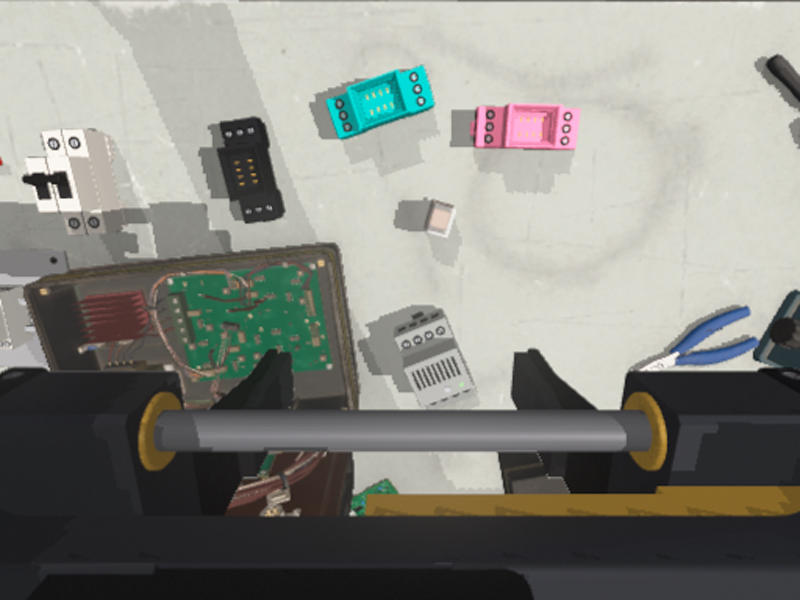

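View pics/w1.png

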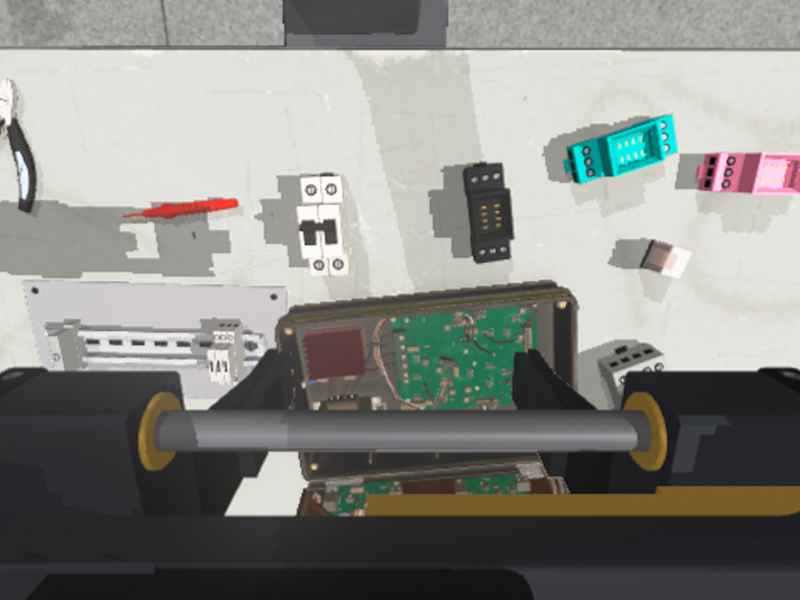

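View pics/w2.png

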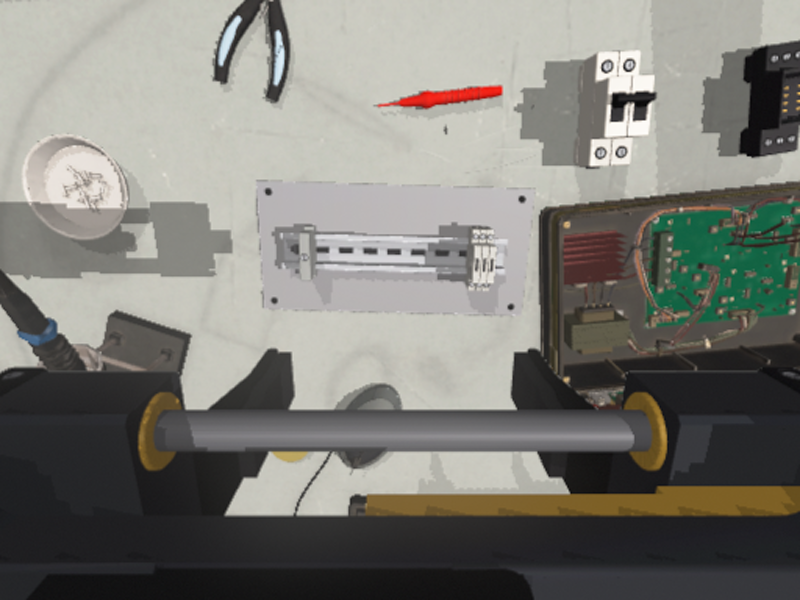

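The three wrist pictures show:
- **w0:** power supply at (437,358), relay at (440,217), socket at (252,170).
- **w1:** breaker at (322,225), socket at (488,212).
- **w2:** plate with the end bracket at (306,252) and the terminal block at (482,258).

Candidates for the socket are black (252,170), turquoise (380,103) and pink (527,127) in w0. I choose the black one and check it in a crop.

```bash
cat >> h.py <<'E'
def tiles(specs,out,s=4,w=66,h=74):
    row=[];rows=[]
    for name,u0,v0 in specs:
        im=load(name)[1][v0:v0+h,u0:u0+w,::-1]; t=cv2.resize(im,(w*s,h*s),interpolation=cv2.INTER_CUBIC)
        for k in range(0,w,10): cv2.line(t,(k*s,0),(k*s,5),(0,0,255),1); 
        for k in range(0,h,10): cv2.line(t,(0,k*s),(5,k*s),(0,0,255),1)
        cv2.rectangle(t,(0,0),(w*s-1,h*s-1),(0,255,0),1); row.append(t)
    n=3; rows=[np.hstack(row[i:i+n]) for i in range(0,len(row),n)]
    cv2.imwrite(out,np.vstack(rows))
E
python3 - <<'E'
from h import *
tiles([("w0",245,190),("w1",178,106),("w1",282,98),("w0",250,105),("w2",165,130),("w2",280,130)],"pics/t0.png")
E
```

```text
(no output)
```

View pics/t0.png

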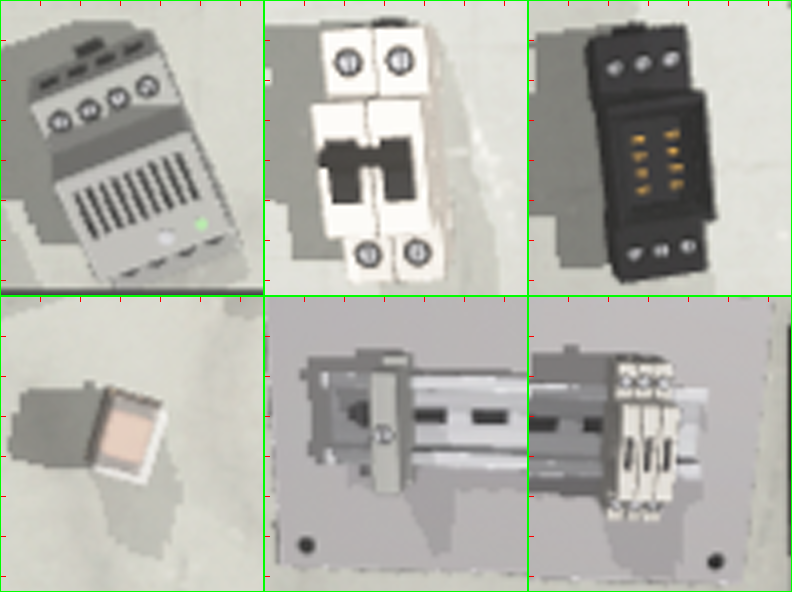

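```bash
cat >> h.py <<'E'
from scipy.optimize import least_squares
def fit(C,uv,L,x0):
    uv=np.array(uv,float);L=np.array(L,float)
    def P(s):
        c,n=np.cos(s[2]),np.sin(s[2]); return np.c_[s[0]+c*L[:,0]-n*L[:,1],s[1]+n*L[:,0]+c*L[:,1],L[:,2]]
    r=least_squares(lambda s:(proj(C,P(s))-uv).ravel(),x0,loss="soft_l1",f_scale=.7)
    return r.x,(proj(C,P(r.x))-uv).round(1)
def T(pts,o): return [((x+.5)/4-.5+o[0],(y+.5)/4-.5+o[1]) for x,y in pts]
def box(hx,hy,z): return [(-hx,-hy,z),(-hx,hy,z),(hx,hy,z),(hx,-hy,z)]
def wire(name,C,s,tops,img,o,sc=4,z0=0):
    for hx,hy,z in tops:
        c,n=np.cos(s[2]),np.sin(s[2]); P=[(s[0]+c*a-n*b,s[1]+n*a+c*b,z+z0) for a,b,_ in box(hx,hy,z)]
        uv=(proj(C,P)-o+.5)*sc-.5; cv2.polylines(img,[uv.round().astype(int)],True,(0,0,255),1)
DEV=dict(ps=[(.045,.027,.0),(.045,.027,.04),(.0225,.027,.066)],brk=[(.045,.018,.0),(.045,.018,.04),(.0225,.018,.066)],sock=[(.045,.017,0),(.045,.017,.026),(.0225,.017,.046)],relay=[(.011,.0145,0),(.011,.0145,.041)])
E
cat > m1.py <<'E'
from h import *
C0,i0=load("w0");C1,i1=load("w1");C2,i2=load("w2")
out={}
b=box(.0225,.027,.066); out["ps"]=fit(C0,T([(55,185),(195,133),(105,285)],(245,190)),[b[0],b[1],b[3]],[.58,.3,.3])
out["brk"]=fit(C1,T([(48,104),(156,100),(167,237),(61,238),(56,30),(159,27),(176,280),(79,280)],(178,106)),box(.0225,.018,.066)+box(.045,.018,.04),[.42,0,0])
out["sock"]=fit(C1,T([(62,40),(158,27),(178,270),(87,282),(72,102),(178,92),(186,218)],(282,98)),box(.045,.017,.026)+box(.0225,.017,.046)[:3],[.42,.15,0])
# relay: local y long; image TR->BR is long dir ~ +x world
out["relay"]=fit(C0,T([(115,92),(165,109),(145,188),(90,167)],(250,105)),[(.011,-.0145,.041),(.011,.0145,.041)][:0]+[(-.011,-.0145,.041),(.011,-.0145,.041),(.011,.0145,.041),(-.011,.0145,.041)],[.46,.33,-1.3])
out["plate"]=fit(C2,[(164.5,115.2),(343,124.2),(334.7,201.7),(169,198)],box(.065,.135,.003),[.57,-.17,0])
out["brkt"]=fit(C2,T([(106,79),(131,79),(136,196),(111,196)],(165,130)),box(.025,.005,.045),[.57,-.25,0])
for k,(s,r) in out.items(): print(k,s.round(4),r.tolist())
th=out["plate"][0][2]; px,py=out["plate"][0][:2]; u=np.array([-np.sin(th),np.cos(th)])
def along(p): return (np.array(p[:2])-[px,py])@u
print("brkt along",along(out["brkt"][0]))
for uv in T([(91,154),(149,154)],(280,130)): print("term edge",along(ray(C2,uv,.056)))
np.savez("est.npz",**{k:v[0] for k,v in out.items()})
ts=[]
for k,(n,C,im),o in[("ps",("w0",C0,i0),(245,190)),("brk",("w1",C1,i1),(178,106)),("sock",("w1",C1,i1),(282,98)),("relay",("w0",C0,i0),(250,105)),("brkt",("w2",C2,i2),(165,130)),("plate",("w2",C2,i2),(280,130))]:
    t=cv2.resize(im[o[1]:o[1]+74,o[0]:o[0]+66,::-1],(264,296),interpolation=cv2.INTER_CUBIC)
    wire(n,C,out[k][0],DEV.get(k,[(.025,.005,.045),(.025,.005,.003)] if k=="brkt" else [(.065,.135,.003),(.0175,.11,.018)]),t,np.array(o))
    ts.append(t)
cv2.imwrite("pics/t1.png",np.vstack([np.hstack(ts[:3]),np.hstack(ts[3:])]))
E
python3 m1.py
```

```text
ps [0.611  0.3375 0.4058] [[0.4, 0.1], [-0.0, -0.4], [-0.4, 0.3]]
brk [0.4349 0.0115 0.031 ] [[-0.5, -0.2], [-0.0, -0.1], [-0.4, -0.4], [-0.5, 0.1], [0.1, -0.1], [0.6, -0.2], [0.6, 0.4], [0.2, 1.1]]
sock [0.4241 0.1616 0.1485] [[-0.1, -0.8], [-0.0, -1.3], [-0.1, 0.3], [0.0, 0.5], [1.1, 0.8], [-0.5, -0.5], [-0.0, 0.6]]
relay [ 0.4645  0.3316 -1.2128] [[4.5, -0.9], [-23.0, 0.5], [-11.1, 0.2], [17.4, 0.0]]
plate [ 0.5641 -0.1737 -0.032 ] [[-0.2, 0.2], [0.9, -2.4], [-0.4, 1.6], [-0.0, -0.0]]
brkt [ 0.5621 -0.2562 -0.0256] [[-0.4, -1.7], [0.5, -1.5], [0.3, 3.8], [-0.3, 3.6]]
brkt along -0.08254598165679727
term edge 0.06906290177870558
term edge 0.08923827284517483
```

View pics/t1.png

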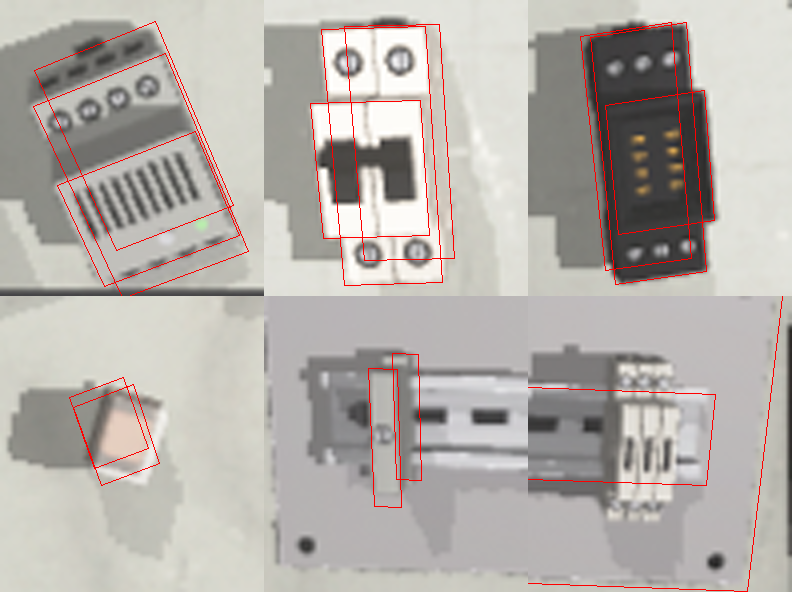

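The picture confirms the black socket, and the breaker, power supply and socket wireframes fit. The relay's corner order was mirrored, and the rail at tile (715,395) is about 2 px off. I'll take a closer look at the rail.

```bash
python3 - <<'E'
from h import *
C0,_=load("w0")
s,r=fit(C0,T([(115,92),(165,109),(145,188),(90,167)],(250,105)),[(.011,-.0145,.041),(-.011,-.0145,.041),(-.011,.0145,.041),(.011,.0145,.041)],[.46,.33,-1.57]); print(s,r.tolist())
d=dict(np.load("est.npz")); d["relay"]=s; np.savez("est.npz",**d)
ctrl.move_pose((.63,-.18,.16),q(1.57-.03)); C,im=save("wrist","w3"); print(ctrl.current_time(),ctrl.current_contact_force())
c=proj(C,[(.564,-.174,.01)])[0]; print(c)
v0=max(int(c[1])-70,0);u0=int(c[0])-128; print(u0,v0)
t=cv2.resize(im[v0:v0+150,u0:u0+266,::-1],None,fx=3,fy=3,interpolation=cv2.INTER_CUBIC); cv2.imwrite("pics/t2.png",t)
E
```

```text
[ 0.4645299   0.33623946 -1.87776597] [[-0.4, -0.6], [2.1, 0.0], [0.2, 0.0], [-0.8, 0.6]]
4.55 [ 0.35144555 -0.63470321  0.29129268]
[260.31476074 118.67091363]
132 48
```

View pics/t2.png

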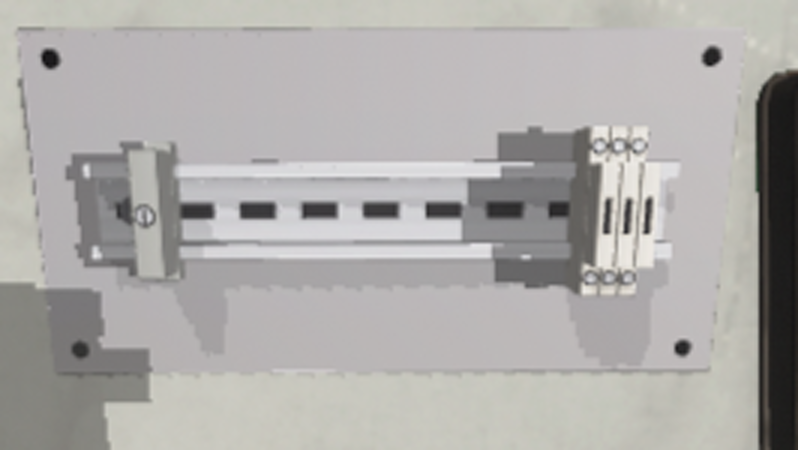

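```bash
python3 - <<'E'
from h import *
C,im=load("w3")
U=lambda p:[((x+.5)/3-.5+132,(y+.5)/3-.5+48) for x,y in p]
s,r=fit(C,U([(18,29),(743,30),(710,370),(57,373),(82,163),(680,161),(671,258),(92,258)]),box(.065,.135,.003)+box(.0175,.11,.018),[.564,-.174,-.03]); print(s,r.tolist())
px,py,th=s;u=np.array([-np.sin(th),np.cos(th)]);n=np.array([np.cos(th),np.sin(th)])
f=lambda uv,z:((lambda d:(round(d@n,4),round(d@u,4)))(ray(C,uv,z)[:2]-[px,py]))
for p,z in[((127,150),.045),((155,150),.045),((137,277),.045),((165,277),.045),((600,165),.056),((592,268),.056),((659,165),.056),((652,268),.056)]: print(p,f(U([p])[0],z))
d=dict(np.load("est.npz")); d["plate"]=s; np.savez("est.npz",**d)
E
```

```text
[ 0.56301345 -0.17561615 -0.02679878] [[-1.4, -0.3], [2.0, -1.3], [0.1, 0.7], [-1.3, 0.3], [-0.1, -0.0], [0.6, 0.1], [0.5, 0.1], [-0.3, 0.6]]
(127, 150) (np.float64(-0.0213), np.float64(-0.0856))
(155, 150) (np.float64(-0.0213), np.float64(-0.0762))
(137, 277) (np.float64(0.0209), np.float64(-0.0857))
(165, 277) (np.float64(0.0209), np.float64(-0.076))
(600, 165) (np.float64(-0.0161), np.float64(0.0707))
(592, 268) (np.float64(0.017), np.float64(0.0704))
(659, 165) (np.float64(-0.016), np.float64(0.0898))
(652, 268) (np.float64(0.017), np.float64(0.0905))
```

```bash
cat > act.py <<'E'
from h import *
E=dict(np.load("est.npz")); px,py,th=E["plate"]; u=np.array([-np.sin(th),np.cos(th)])
A0,A1=-.0767,.0709
def at(a): return np.array([px,py])+a*u
def st(m): print(m,"t%.1f"%ctrl.current_time(),ctrl.current_ee_pos().round(4),"w%.4f"%ctrl.current_grip_width(),"F",ctrl.current_contact_force().round(1),flush=True)
def L(p,z,rate=.15,**k): return ctrl.line_to([p[0],p[1],z],rate=rate,**k)
def pick(p,yaw,z,up,grip,op=.085,hov=.09):
    ctrl.command_gripper(op); ctrl.move_pose([p[0],p[1],z+hov],q(yaw)); L(p,z+.02); h=L(p,z,.04,f_stop=10); st("down %s"%h)
    ctrl.command_gripper(0,grip); st("grip"); L(p,up,.12); st("lift")
def place(a,z,slide):
    p=at(a); L(p,z+.05,.25); h=L(p,z+.011,.06); ctrl.pause(.2); st("pre")
    h=L(p,z-.003,.015,f_stop=14); st("seat %s"%h)
    zz=ctrl.current_ee_pos()[2]
    if slide:
        L(p,zz+.0007,.02); h=L(at(a+slide),zz+.0007,.015,f_stop=5); st("slide %s along %.4f"%(h,(ctrl.current_ee_pos()[:2]-[px,py])@u))
def drop():
    p=ctrl.current_ee_pos(); ctrl.command_gripper(.08); L(p,p[2]+.09); st("off")
E
python3 - <<'E'
from act import *
ctrl.move_pose((.47,0,.25),q(.2)); ctrl.move_pose((.5,.28,.24),q(.4))
s=E["ps"]; pick(s[:2],s[2],.0430,.15,30)
ctrl.move_pose((.45,.25,.24),q(.2)); ctrl.move_pose((.47,-.05,.24),q(0)); a=A0+.027+.004
p=at(a); ctrl.move_pose((p[0],p[1],.16),q(th)); st("over")
place(a,.052,-.009); drop()
E
```

```text
down False t9.5 [0.6111 0.3374 0.0428] w0.0846 F [-0.6 -0.5 -0.4]
grip t11.0 [0.611  0.3375 0.043 ] w0.0007 F [-0.1  0.5 -0. ]
lift t12.0 [0.6103 0.3372 0.149 ] w0.0003 F [-0.4 -0.3 -0. ]
over t14.8 [ 0.5623 -0.2194  0.1598] w0.0004 F [-0.8  1.2  0. ]
pre t16.2 [ 0.562  -0.2215  0.0633] w0.0001 F [-0.4 -0.3  0.9]
seat False t17.3 [ 0.5618 -0.2213  0.0491] w0.0004 F [ 0.6 -0.3 -0.6]
slide False along -0.0547 t18.3 [ 0.5615 -0.2303  0.0497] w0.0008 F [-0.8 -0.4 -0.2]
off t20.5 [ 0.561  -0.2296  0.139 ] w0.0801 F [-0.2  0.6 -0.2]
```

The grasp closed on nothing, so I need a fresh look at the power supply.

```bash
python3 - <<'E'
from act import *
ctrl.move_pose((.47,0,.25),q(1.2)); ctrl.move_pose((.63,.32,.22),q(1.57)); C,im=save("wrist","w4"); Cs,si=save("side","s1"); st("x")
s=E["ps"]
a=cv2.resize(im[60:235,190:390,::-1],None,fx=3,fy=3,interpolation=cv2.INTER_CUBIC); wire("",C,s,DEV["ps"],a,np.array((190,60)),3); 
b=cv2.resize(si[130:175,200:266,::-1],None,fx=3,fy=3,interpolation=cv2.INTER_CUBIC); wire("",Cs,s,DEV["ps"],b,np.array((200,130)),3)
o=np.zeros((525,798,3),np.uint8); o[:,:600]=a; o[:135,600:798]=b; cv2.imwrite("pics/t3.png",o)
E
```

```text
x t23.0 [0.6306 0.3178 0.2213] w0.0795 F [-0.2 -0.5 -0.3]
```

View pics/t3.png

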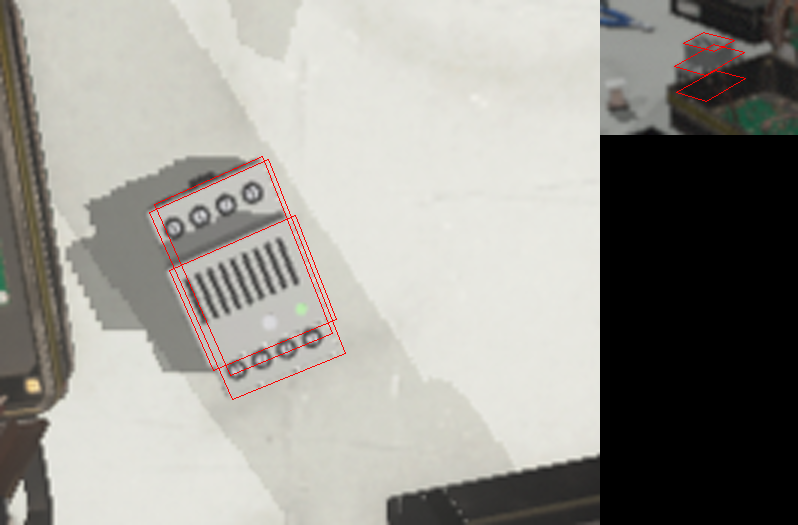

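The wrist wireframe fits well, so the pose looks right and nothing has moved. I'll check the tool's own position against the side camera with the fingers at the grasp pose.

```bash
python3 - <<'E'
from act import *
s=E["ps"]
ctrl.command_gripper(.085)
ctrl.move_pose((s[0],s[1],.13),q(s[2])); L(s[:2],.043,.1,f_stop=10); st("dn")
o=[]
for n in("side","scene"):
    C,im=save(n,"z"+n); p=ctrl.current_ee_pos(); R=np.array([np.cos(s[2]),np.sin(s[2]),0])*.0425
    c=proj(C,[p,p+R,p-R]); print(n,c.round(1).tolist())
    x0=int(np.clip(c[0][0]-50,0,512-100));y0=int(np.clip(c[0][1]-50,0,384-100))
    t=cv2.resize(im[y0:y0+100,x0:x0+100,::-1],None,fx=4,fy=4,interpolation=cv2.INTER_CUBIC); wire("",C,s,DEV["ps"],t,np.array((x0,y0)),4)
    for k in c: cv2.circle(t,tuple(((k-[x0,y0]+.5)*4).astype(int)),3,(0,255,255),-1)
    o.append(t)
cv2.imwrite("pics/t4.png",np.hstack(o))
E
```

```text
dn t25.4 [0.6117 0.3375 0.0438] w0.0850 F [-0.9 -0.4  0.8]
side [[236.2, 148.4], [242.3, 145.0], [229.9, 152.0]]
scene [[113.9, 223.8], [100.1, 221.1], [128.1, 226.6]]
```

View pics/t4.png

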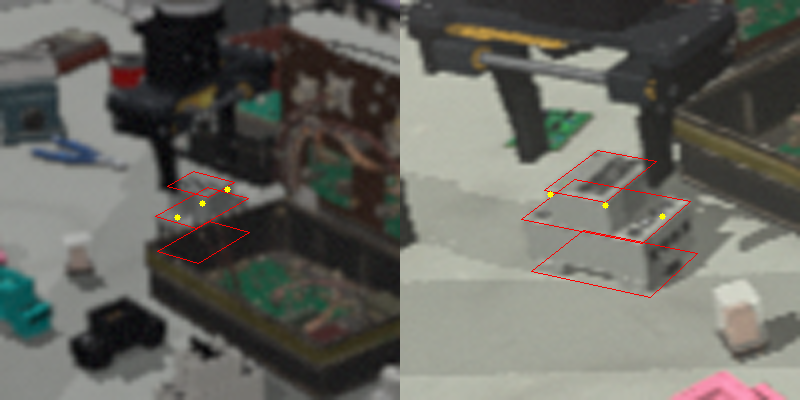

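The real fingertips appear at scene tile (527,160) and (655,185), about 8 px above their projected points. The tips seem higher than the TCP, so I'll check this in the wrist camera.

```bash
python3 - <<'E'
from act import *
C,im=load("w0"); p=np.array([0.49918884,0.30140442,0.2597827])
for dz in(0,.01,.02,.03):
    print(dz,proj(C,[p+[0,d,dz] for d in(-.0585,-.0435,.0435,.0585)]).round(0).tolist())
Cs,_=load("zscene");Cd,_=load("zside")
s=E["ps"];p=np.array([.6117,.3375,.0438]);R=np.array([np.cos(s[2]),np.sin(s[2]),0])
# triangulate +x finger tip scene tile(527,160)
x0=63;y0=173
for dz in(0,.01,.02,.03): print(dz,((proj(Cs,[p+R*.05+[0,0,dz],p-R*.05+[0,0,dz]])-[63.9//1,173])*4).round(0).tolist(),((proj(Cd,[p-R*.05+[0,0,dz]])-[186,98])*4).round(0).tolist())
# gripper dims: close & look at tip offset
w3=im; 
E
```

```text
0 [[175.0, 224.0], [196.0, 224.0], [319.0, 224.0], [340.0, 224.0]]
0.01 [[171.0, 230.0], [193.0, 230.0], [322.0, 230.0], [344.0, 230.0]]
0.02 [[167.0, 236.0], [190.0, 236.0], [325.0, 236.0], [348.0, 236.0]]
0.03 [[162.0, 243.0], [187.0, 243.0], [329.0, 244.0], [353.0, 244.0]]
0 [[139.0, 190.0], [270.0, 216.0]] [[171.0, 218.0]]
0.01 [[136.0, 177.0], [269.0, 203.0]] [[171.0, 210.0]]
0.02 [[134.0, 164.0], [267.0, 189.0]] [[170.0, 200.0]]
0.03 [[131.0, 151.0], [265.0, 176.0]] [[169.0, 191.0]]
```

```bash
python3 - <<'E'
from act import *
s=E["ps"]; ctrl.command_gripper(.065)
h=L(s[:2],.005,.02,f_stop=4); st("touch %s"%h); z=ctrl.current_ee_pos()[2]
C,im=save("scene","z2"); t=cv2.resize(im[150:250,50:183,::-1],None,fx=6,fy=6,interpolation=cv2.INTER_CUBIC); wire("",C,s,DEV["ps"],t,np.array((50,150)),6); cv2.imwrite("pics/t5.png",t)
E
```

```text
touch True t27.5 [0.6109 0.3375 0.0122] w0.0650 F [-1.6  0.3  4.9]
```

View pics/t5.png

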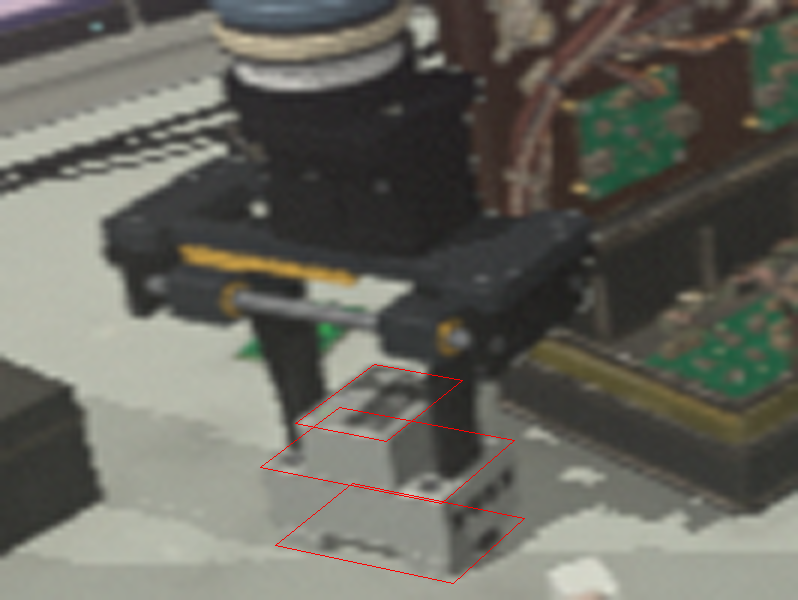

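The tips rest on the shoulder (40 mm) at a reported z of 12 mm, so the real fingertips sit about 28 mm above the reported TCP. I'll apply this offset to every height and carry on.

```bash
cat >> act.py <<'E'
DZ=.0278
def chk(w):
    g=ctrl.current_grip_width()
    if abs(g-w)>.004: raise SystemExit("bad grip %.4f"%g)
def go(z): p=ctrl.current_ee_pos(); return L(p,z)
E
python3 - <<'E'
from act import *
s=E["ps"]; L(s[:2],.0427-DZ,.05); ctrl.command_gripper(0,30); st("grip"); chk(.045); print(ctrl.current_grip_force())
L(s[:2],.14,.12); st("lift"); chk(.045)
ctrl.move_pose((.45,.25,.20),q(.2)); ctrl.move_pose((.47,-.05,.20),q(0)); a=A0+.027+.004
p=at(a); ctrl.move_pose((p[0],p[1],.13),q(th)); st("over")
place(a,.0517-DZ,0)
E
```

```text
grip t28.3 [0.611  0.3375 0.0147] w0.0448 F [ 0.5  0.4 -1. ]
29.993183354381472
lift t29.5 [0.6103 0.3374 0.1389] w0.0448 F [ 0.3  0.4 -2.7]
over t32.3 [ 0.5624 -0.2195  0.1295] w0.0450 F [ 0.1  1.1 -3.5]
pre t33.7 [ 0.562  -0.2215  0.0353] w0.0449 F [-0.4  0.6 -2.3]
seat True t34.4 [ 0.562  -0.2213  0.0237] w0.0448 F [-1.3  0.1  4.3]
```

```bash
python3 - <<'E'
from act import *
a=A0+.031
L(at(a),.0242,.02); h=L(at(a-.010),.0242,.015,f_stop=6); st("slide %s"%h); print((ctrl.current_ee_pos()[:2]-[px,py])@u-A0-.027)
L(ctrl.current_ee_pos(),.0225,.015,f_stop=12); st("press"); 
drop(); C,im=save("wrist","w5")
# socket pick
ctrl.move_pose((.47,-.05,.16),q(0)); s=E["sock"]; pick(s[:2],s[2],.0285-DZ,.13,25); chk(.045); 
ctrl.move_pose((.47,-.05,.16),q(0)); a=A1-.017-.005; p=at(a); ctrl.move_pose((p[0],p[1],.13),q(th)); place(a,.0375-DZ,.012)
E
```

```text
slide True t35.0 [ 0.562  -0.2222  0.0237] w0.0447 F [-0.4  0.2  3.8]
0.0031372085716326083
press t35.3 [ 0.562  -0.2222  0.0237] w0.0447 F [-1.8  3.2  8.7]
off t36.9 [ 0.5615 -0.2216  0.113 ] w0.0796 F [-0.6 -0.2 -1.1]
down False t40.4 [0.4241 0.1614 0.0006] w0.0852 F [-0.5 -1.1 -0.1]
grip t41.1 [0.4243 0.1616 0.0008] w0.0451 F [1.  0.1 0.7]
lift t42.4 [0.4235 0.1614 0.1294] w0.0446 F [ 0.5  1.2 -1. ]
pre t45.2 [ 0.5646 -0.1268  0.021 ] w0.0450 F [-0.1  0.3 -1. ]
seat True t46.0 [ 0.5646 -0.1268  0.0098] w0.0449 F [-0.4 -0.1  4.8]
slide True along 0.0533 t46.7 [ 0.5647 -0.1223  0.0102] w0.0448 F [ 0.5 -0.8  0.4]
```

```bash
python3 - <<'E'
from act import *
L(ctrl.current_ee_pos(),.0085,.015,f_stop=12); st("press"); drop()
ctrl.move_pose((.63,-.18,.16),q(1.54)); C,im=save("wrist","w6"); st("v")
t=cv2.resize(im[48:198,132:398,::-1],None,fx=3,fy=3,interpolation=cv2.INTER_CUBIC); cv2.imwrite("pics/t6.png",t)
E
```

```text
press t46.9 [ 0.5647 -0.1223  0.0098] w0.0448 F [-0.7 -0.1  4.3]
off t48.5 [ 0.5642 -0.1218  0.0991] w0.0799 F [-0.3 -0.1  0.1]
v t49.8 [ 0.6294 -0.1795  0.159 ] w0.0800 F [0.2 0.2 0.2]
```

View pics/t6.png

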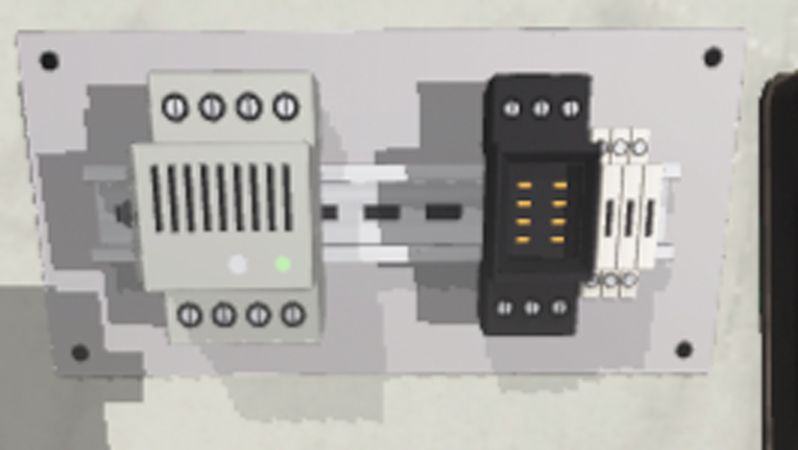

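The picture shows both devices down on the rail. The socket at (545,205) is tight against the terminal block and the power supply is at (230,215). I'll compute the power supply's gap to the bracket.

```bash
python3 - <<'E'
from act import *
C,im=load("w6")
U=lambda p:((p[0]+.5)/3-.5+132,(p[1]+.5)/3-.5+48)
for n,p,z in[("psTL",(133,145),.075),("psBL",(147,290),.075),("psTR",(311,143),.075),("psBR",(314,290),.075),("psshTL",(149,73),.049),("psshTR",(313,73),.049),("soTL",(500,152),.055),("soTR",(598,152),.055),("soBR",(590,278),.055)]:
    print(n,round((ray(C,U(p),z)[:2]-[px,py])@u,4))
print("A0",A0,"expect PS edges",A0,A0+.054,"sock",A1-.034,A1)
E
```

```text
psTL -0.0752
psBL -0.0745
psTR -0.0217
psBR -0.022
psshTL -0.0751
psshTR -0.0224
soTL 0.0378
soTR 0.0695
soBR 0.0696
A0 -0.0767 expect PS edges -0.0767 -0.022700000000000005 sock 0.0369 0.0709
```

```bash
python3 - <<'E'
from act import *
p=[.562,-.2222]; ctrl.command_gripper(.08); ctrl.move_pose((p[0],p[1],.10),q(th)); h=L(p,.0245,.08,f_stop=10); print(h)
ctrl.command_gripper(0,20); ctrl.pause(.3); st("g"); chk(.045)
a=(ctrl.current_ee_pos()[:2]-[px,py])@u
h=L(at(a-.005),.0245,.01,f_stop=8); st("slide %s"%h); print((ctrl.current_ee_pos()[:2]-[px,py])@u-a)
L(ctrl.current_ee_pos(),.0225,.015,f_stop=12); drop()
# breaker
b=(A0+.054+A1-.034)/2
ctrl.move_pose((.47,-.05,.14),q(0)); s=E["brk"]; pick(s[:2],s[2],.0427-DZ,.11,30); chk(.045)
p=at(b); ctrl.move_pose((.49,-.08,.14),q(0)); ctrl.move_pose((p[0],p[1],.13),q(th)); place(b,.0517-DZ,0)
L(ctrl.current_ee_pos(),.0225,.015,f_stop=12); drop()
E
```

```text
False
g t53.2 [ 0.5621 -0.2221  0.0245] w0.0448 F [0.9 0.2 0.7]
slide True t53.6 [ 0.5621 -0.2221  0.0246] w0.0447 F [0.2 1.1 3.4]
6.663275380729139e-06
off t55.4 [ 0.5616 -0.2215  0.1137] w0.0800 F [-0.1  0.3 -0.1]
down False t58.3 [0.4349 0.0114 0.0148] w0.0850 F [-0.4  1.1 -0.8]
grip t59.1 [0.4352 0.0115 0.015 ] w0.0445 F [ 0.6 -0.2 -1.2]
lift t60.0 [0.4341 0.0117 0.1094] w0.0448 F [-0.2 -0.3 -1.6]
pre t62.4 [ 0.5635 -0.1686  0.0353] w0.0445 F [-0.1 -0.9 -1.9]
seat True t63.2 [ 0.5636 -0.1686  0.024 ] w0.0447 F [0.  0.5 5.1]
off t65.0 [ 0.5631 -0.168   0.1133] w0.0801 F [ 0.6 -0.1  0.6]
```

```bash
python3 - <<'E'
from act import *
s=E["relay"]; y=s[2]+np.pi/2; z=.018-DZ+.004
ctrl.move_pose((.47,-.05,.14),q(0)); ctrl.command_gripper(.06); ctrl.move_pose((.46,.25,.14),q(-.2))
ctrl.move_pose((s[0],s[1],.09),q(y-np.pi/2 if False else y+np.pi/2)); L(s[:2],z,.08,f_stop=5); st("dn")
ctrl.command_gripper(0,5); st("short"); chk(.022)
ctrl.command_gripper(.06); L(s[:2],.07,.15)
ctrl.move_pose((s[0],s[1],.07),q(y)); L(s[:2],z,.08,f_stop=5); ctrl.command_gripper(0,12); st("long"); chk(.029)
L(s[:2],.13,.12); ctrl.move_pose((.47,-.05,.14),q(0)); p=at(.0536); ctrl.move_pose((p[0],p[1],.12),q(th))
zs=z+.045; L(p,zs+.014,.12); ctrl.pause(.2); st("pre"); h=L(p,zs-.003,.015,f_stop=6); st("in %s exp z %.4f"%(h,zs)); chk(.029)
E
```

```text
dn t70.0 [ 0.4649  0.3365 -0.0053] w0.0601 F [ 1.   0.5 -1.4]
short t70.7 [ 0.4646  0.3363 -0.0058] w0.0208 F [ 0.2  0.8 -0. ]
long t75.2 [ 0.4647  0.3363 -0.0057] w0.0277 F [-0.   0.1  0.3]
pre t79.4 [ 0.565  -0.1222  0.054 ] w0.0277 F [ 0.1  0.7 -0.3]
in True exp z 0.0392 t80.3 [ 0.5644 -0.122   0.0392] w0.0279 F [-0.2  0.8  4.8]
```

Contact came exactly at the expected depth. I'll release, retreat and inspect.

```bash
python3 - <<'E'
from act import *
ctrl.command_gripper(.05); L(ctrl.current_ee_pos(),.13,.12); ctrl.move_pose((.63,-.18,.16),q(1.54)); C,im=save("wrist","w7"); st("v")
t=cv2.resize(im[48:198,132:398,::-1],None,fx=3,fy=3,interpolation=cv2.INTER_CUBIC); cv2.imwrite("pics/t7.png",t)
E
```

```text
v t83.2 [ 0.6296 -0.1796  0.1593] w0.0503 F [ 0.9 -0.4 -0.3]
```

View pics/t7.png

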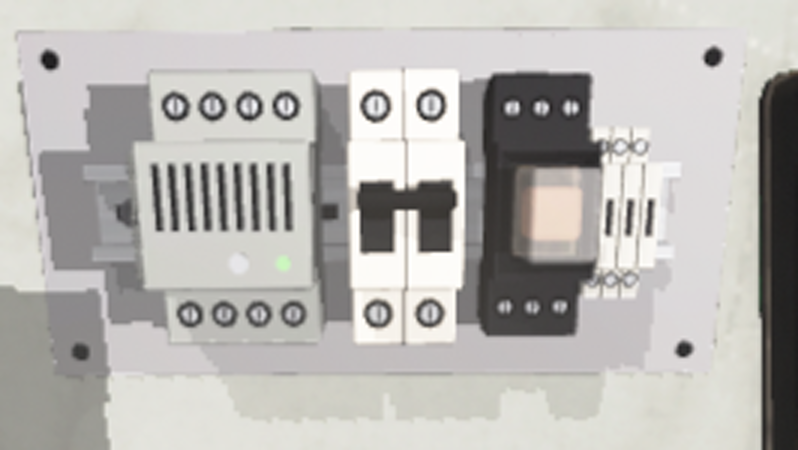

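The power supply (230,215), breaker (405,210) and socket (540,205) sit square on the rail, and the relay stands in its well at (555,213). I'm handing in.

```bash
python3 -c "
from bench import hand_in
print(hand_in())"
```

```text
the job is handed in; nothing more can be done
None
```

The job is handed in at about 83 s: power supply, breaker and relay socket are seated on the rail, with the relay in its socket; the first grasp closed on nothing because the real fingertips sit about 28 mm above the reported TCP, and I corrected for that.

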